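# Open the supply box and take the screw cap off the paper-clip jar

### The arm

A 6-joint arm with a two-finger parallel gripper is mounted at the origin on the work surface. World frame = base frame: x ahead of the robot, y to its left, z up, the work surface at z = 0. Lengths are in m, angles in degrees, forces in N, time in s.
With the tool pointing down it reaches from about 0.35 to 0.95 m from the base axis. Payload 17.4 kg.
Tool frame: the origin (TCP) lies midway between the tips of the shut fingers; the grasp point (between the pads) lies 19 mm behind it (grip_point_offset is the distance from the TCP to the grasp point, in m); z points along the fingers, y is the line along which they close (so a half turn about z gives the same grasp; the last joint's range is limited). The gripper opens to 93 mm and grips with 3 to 60 N. Pads are 15 mm wide; open, the fingers measure 128 mm over their backs; the gripper's body (75 mm by 188 mm) begins 65 mm behind the grasp point.
Start: joints at [74.324, 6.646, 82.598, -0, 90.757, -2.166], TCP at [0.158, 0.656, 0.219] pointing down, gripper open.
Joint ranges: [-162.19, 162.19], [-47.58, 125.68], [4.15, 143.07], [-65.23, 245.23], [0.69, 171.88], [-170.13, 170.13]. Speed limits (degrees/s): [108.29, 108.29, 127.2, 180, 180, 180].

### API

Orientations are given as [roll, pitch, yaw] about the fixed x, y, z axes, in that order (R = Rz(yaw) Ry(pitch) Rx(roll)).
In Python, from station import * gives the robot as it stands.
- The arm moves only by the shell command python3 -m jog 'ROWS' [OPENING] [FORCE]. ROWS is JSON, a list of rows, each a list of 2 entries, a list of its own where there are three numbers: the shift along the tool's x, y, z in units of 25 mm (1.0 is 25 mm), then the turn, a rotation vector about the tool's x, y, z in units of 5 degrees (1.0 is 5 degrees). A call has 1 to 20 rows; each row shifts and turns the commanded pose from where the row before left it, along the tool's axes as they then stand; what a row does not reach is not made up. A row lasts 1/12 s, in which the tool goes at most 41.7 mm and 7.16 degrees, less where a joint would pass 70% of its speed; a pose out of reach is approached as far as the arm can. A call is refused whole if a number of a shift passes 1 or a number of a turn 1, either way. A call with a gripper value outside its range is refused whole. OPENING is the finger opening in mm, from 0 to 93, set as the call begins (- or left out, the last holds). The fingers move at their own pace and stop on an object; FORCE is the grip in N (left out, the last holds). Time passes only in rows, so rows that do not move let the fingers close. It gives the time, the measured TCP pose, the force, the opening and the grip force at its end, in the units of the state.
- sense(): the state, without advancing time (a new reading comes with each control period).
- camera(name): name is "side" or "top" or "wrist"; returns (picture, depth): 400x640x3 uint8, red, green, blue; 400x640 float32, m along the optical axis (not along the pixel's ray), 0 where there is no reading.
- camera_info(name): a dict with "fov_y" (degrees; the focal length in pixels is half the picture's height over the tangent of half this angle, whatever the lens; pixels are square), "cx", "cy" (the principal point, pixels), "dist_coeffs" ([k1, k2, p1, p2, k3] as OpenCV has them; the pictures are not rectified), "R" (3x3) and "t" (3): a world point X has camera coordinates R X + t; the wrist camera has in their place "mount" (4x4, takes a point from camera to tool coordinates, whose origin is the TCP and whose axes are the flange's). Camera axes: x right, y down, z forward; pixel columns grow to the right and rows downward; lengths in m; the calibration is good to about 2 mm. A picture is of the moment at which its call begins: read the wrist's pose just before it. camera_info takes no time and is no camera call.
- sign_off(): hands the job in; it is judged then, once.
Trained networks look in the newest picture that a camera, given by its name, has taken for a name from the list of things; names that differ only in an ending like _2 or _b are one class to them, and where a whole thing is asked for, a point or a joint stands for the part that bears it (a point fixed in the world has none). Each returns a list of dicts, best first, with "confidence" (0 to 1); they miss things now and then, are a little off and sometimes report something else, mostly with a low value. They report only what shows in the picture. A call takes as long as a camera call.
- recognise(camera, label): "rect" ([centre column, centre row, width, height] in pixels, round what is visible of it).
The state is a dict: "time_s": time; "joint_pos": joint angles; "qd": joint speeds; "joint_efforts": joint torques, N m; "tcp_pos": TCP position; "orientation": TCP orientation; "wrist_force": force on the tool from outside, world axes, zero at the start; "torque": the same for the moment, N m; "gripper_width": opening from 0.0 (shut) to 1.0 (fully open); "finger_force": force on a finger pad.
Only numpy, scipy, OpenCV 4.12 (cv2) and the standard library are available. Lean on these libraries where they do the work, as an engineer would, in place of code of your own. Each camera call takes 0.05 s, during which the arm holds its last target. There are 200 camera calls.

### The job

Swing the lid of the green supply box up and over until it rests on its stop, so that it stays open by itself. Then unscrew the tight cap of the square paper-clip jar inside (anticlockwise, about a fifth of a turn, with the jar staying seated in its grey holder, which braces it), and once the threads let go lift the cap and hold it level about 3 cm straight above the jar, so that a colleague can reach the clips. Finish while still holding the cap there, and do not shift the stapler, rubber stamp, mug or tape roll.

Things in the scene. Friction and masses are not known exactly. Their poses are not given: they have to be found in the camera images.
- supply_box: Fixed open box of green painted sheet metal, 180 mm (its x, from front to hinge) by 270 mm (its y) by 98 mm high, walls and floor 4 mm. Origin: centre of the underside. Its front (-x) carries the lid's handle; its yaw varies, with the front turned roughly to the robot's right. Inside stand the jar's holder and a tape roll.
- lid (a joint): Lid hinge angle in rad: 0 shut, 1.9 fully open on its stop (leaning 19 degrees back past upright, where it rests by its own weight; below about 1.6 it falls shut). No latch, light hinge; the lid weighs about 0.35 kg. The lid is 180 x 270 x 20 mm, of the same green metal.
- lid_handle (a point): Middle of the lid's handle: a round steel bar 11 mm thick and 100 mm long, along the box's y, level when shut, the middle of a U-shaped bow that stands 45 mm out from the lid's front edge (225 mm from the hinge axis, 10 mm above it when shut). Fingers can take it from above at every lid angle; it can turn between the fingers. The point turns with the lid; at lid angle 0 its axes are those of the box.
- lid_hinge (a point): On the hinge axis, middle of the box's rear (+x) top edge, 98 mm above the table; the axis runs along the box's y. As the lid opens the handle goes up and over to the box's +x side.
- holder: Grey plastic square socket, 67 x 67 x 25 mm, wall 3 mm, fixed to the box floor, its place and yaw in the box vary. Origin: centre of its underside, 4 mm above the table. The jar stands in it with 1.5 mm play on each side, so that it cannot turn but can be pulled out upward.
- jar: Square glass jar of paper clips: body 58 x 58 x 44 mm, round neck 38 mm across up to 76 mm height. Loose, about 0.3 kg, seated in the holder (origin 3 mm above the holder's). Origin: centre of its underside, z up. On the neck are three short thread segments that catch three lugs inside the cap, and a stiff dark ring that turns with the cap and makes it tight (0.3 to 0.5 N m to turn).
- cap: Round ribbed steel screw cap, 60 mm across, 24 mm high, closed on top, 50 g, loose, screwed on the jar. Origin: centre of its open lower rim, z up; screwed on, it lies 57 mm above the jar's origin, 64 mm above the table; the jar's shoulder is 13 mm below that rim. At the start its x axis stands 14 degrees anticlockwise (seen from above) of the jar's x axis.
- jar_mouth (a point): Centre of the jar's mouth, 76 mm above the jar's origin, inside the cap at the start; axes of the jar. Thread: turned anticlockwise on the level, the cap lets go after about 55 degrees (its x axis then about 70 degrees from the jar's x axis) and can be lifted straight off; after 85 degrees it meets a stop. Pulled up before that, it takes the jar with it.
- stapler: Black desk stapler, 145 x 34 x 55 mm, to the robot's right of the box; leave it. Origin: centre of the underside.
- rubber_stamp: Rubber stamp with turned wooden handle, 32 x 58 x 82 mm, to the robot's left of the box; leave it. Origin: centre of the underside.
- mug: White mug, 76 mm across and 90 mm high, to the right of the far end of the box; leave it. Origin: centre of the underside.
- tape_roll: Roll of clear tape lying flat on the floor of the box, 48 mm across, 19 mm high, about 105 mm from the box's middle along its +y; leave it. Origin: centre of the underside.

How it is judged:
By the outcome, as a careful person would: the job done as asked, in the order asked, and still so for the second after the job is handed in, while the arm keeps its last pose, push and grip.
It also fails if it takes over 56 s, if anything falls off the work surface, if the arm or the gripper's body presses on something with over 40 N, if the wrist force passes 120 N, or if a joint passes its speed limit or range.

## Working session

There is one attempt and no reset: what is moved stays moved. The work goes in short steps, Python scripts to look and compute and a shell command to move; the robot and the scene stay as the last step left them, time stands still between calls to the robot, and variables do not carry over. Pictures are saved under pics/ and viewed, at most 10 in all, crops included, and the job is handed in when it is done.

```bash
ls; mkdir -p pics
cat > h.py <<'E'
from station import *
import numpy as np, cv2
from scipy.spatial.transform import Rotation as Ro
def save(n,p): cv2.imwrite('pics/'+n,p[:,:,::-1])
def K(ci,h=400):
    f=h/2/np.tan(np.radians(ci['fov_y'])/2); return np.array([[f,0,ci['cx']],[0,f,ci['cy']],[0,0,1]])
def tcpT(s):
    T=np.eye(4); T[:3,:3]=Ro.from_euler('xyz',s['orientation'],degrees=True).as_matrix(); T[:3,3]=s['tcp_pos']; return T
def c2w(name,s):
    ci=camera_info(name)
    if name=='wrist': return tcpT(s)@np.array(ci['mount'])
    T=np.eye(4); R=np.array(ci['R']); T[:3,:3]=R.T; T[:3,3]=-R.T@np.array(ci['t']); return T
def cloud(name,s,depth):
    ci=camera_info(name); u,v=np.meshgrid(np.arange(640.),np.arange(400.))
    n=cv2.undistortPoints(np.stack([u,v],-1).reshape(-1,1,2),K(ci),np.array(ci['dist_coeffs'])).reshape(400,640,2)
    P=np.dstack([n*depth[...,None],depth]); T=c2w(name,s)
    W=P@T[:3,:3].T+T[:3,3]; W[depth<=0]=np.nan; return W
def proj(name,s,X):
    ci=camera_info(name); T=np.linalg.inv(c2w(name,s)); P=np.atleast_2d(X)@T[:3,:3].T+T[:3,3]
    return cv2.projectPoints(P,np.zeros(3),np.zeros(3),K(ci),np.array(ci['dist_coeffs']))[0].reshape(-1,2)
E
python3 - <<'E'
from h import *
s=sense(); print(s)
for c in ['top','side','wrist']:
    p,d=camera(c); np.savez(f'{c}0.npz',p=p,d=d); 
    save(c+'0.png',p)
    for l in ['supply_box','lid','lid_handle','stapler','mug','rubber_stamp']: print(c,l,[(np.round(r['rect']).tolist(),round(r['confidence'],2)) for r in recognise(c,l)][:2])
E
python3 -c "
import cv2,numpy as np
a=[cv2.imread(f'pics/{c}0.png') for c in ['top','side']]
cv2.imwrite('pics/ts.png',cv2.resize(np.vstack(a),(480,600)))"
```

```text
pics
{'time_s': 0.0, 'joint_pos': array([ 7.43255710e+01,  6.67372299e+00,  8.26374199e+01, -3.30547894e-04,
        9.07556509e+01, -2.16395442e+00]), 'qd': array([-0.03539391,  0.00316648,  0.00619178,  0.03894421, -0.0455251 ,
       -0.02546545]), 'joint_efforts': array([-4.39575990e-03, -7.21270180e+01, -6.22602797e+01,  7.77040143e-02,
        2.38956953e-02, -9.56125564e-05]), 'tcp_pos': array([0.15762759, 0.65611856, 0.21789176]), 'orientation': array([-1.79933241e+02, -2.19178608e-03,  1.66489520e+02]), 'wrist_force': array([ 0.54753958,  0.22134316, -0.24426787]), 'torque': array([ 0.01878888,  0.03727017, -0.02390528]), 'finger_force': 0.0, 'gripper_width': 1.000024939941865}
top supply_box [([311.0, 189.0, 109.0, 114.0], 0.81)]
top lid [([314.0, 186.0, 108.0, 118.0], 0.57)]
top lid_handle [([313.0, 189.0, 101.0, 116.0], 0.96)]
top stapler [([467.0, 240.0, 36.0, 50.0], 0.91)]
top mug [([437.0, 163.0, 38.0, 41.0], 0.66)]
top rubber_stamp [([192.0, 178.0, 26.0, 22.0], 0.68), ([309.0, 188.0, 108.0, 120.0], 0.37)]
side supply_box [([335.0, 195.0, 107.0, 82.0], 0.91), ([333.0, 189.0, 99.0, 70.0], 0.33)]
side lid [([335.0, 190.0, 102.0, 81.0], 0.73)]
side lid_handle [([335.0, 190.0, 100.0, 73.0], 0.81)]
side stapler [([355.0, 346.0, 47.0, 57.0], 0.93)]
side mug [([411.0, 285.0, 43.0, 41.0], 0.74)]
side rubber_stamp [([304.0, 126.0, 17.0, 22.0], 0.8)]
wrist supply_box []
wrist lid []
wrist lid_handle []
wrist stapler []
wrist mug []
wrist rubber_stamp []
```

View pics/ts.png

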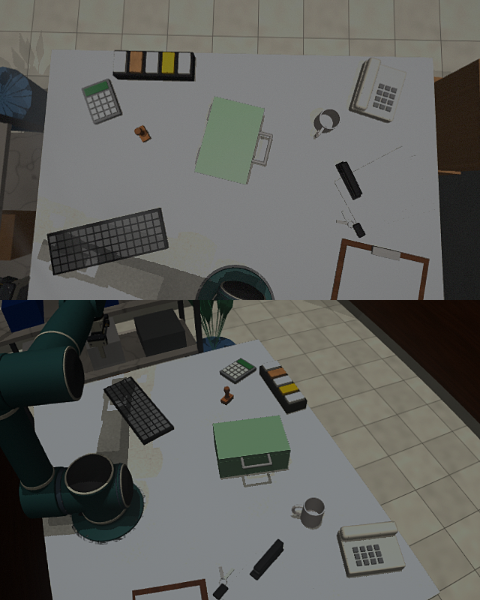

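The top view shows the green box with its handle toward the right (handle at about top-image col 350, row 199). The stapler, mug and stamp stand around it. Next I fit the lid from depth.

Run:
```python
from h import *
s=sense()
for c in ['top','side']:
    z=np.load(c+'0.npz'); p,d=z['p'].astype(int),z['d']; W=cloud(c,s,d)
    g=(p[...,1]>p[...,0]+15)&(p[...,1]>p[...,2]+15)&(W[...,2]>0.095)&(W[...,2]<.14)
    n,l,st,_=cv2.connectedComponentsWithStats(g.astype(np.uint8)); k=1+np.argmax(st[1:,4]); m=l==k
    P=W[m]; r=cv2.minAreaRect((P[:,:2]*1000).astype(np.float32))
    print(c,m.sum(),'z',np.nanmedian(P[:,2]),r,cv2.boxPoints(r).tolist())
    q=W[...,2]
    box=(abs(W[...,0]-r[0][0]/1000)<.25)&(abs(W[...,1]-r[0][1]/1000)<.25)
    h=box&~g&(q>.085)&(q<.125)&(abs(p[...,0]-p[...,1])<12)&(p[...,1]>60)
    v,u=np.where(h); print('handle',h.sum(),np.median(u),np.median(v),np.round(np.percentile(W[h],[5,50,95],axis=0),3).tolist())
    for nme,rc in [('mug',(437,163,30,30)if c=='top' else (411,285,43,41)),('st',(467,240,36,50)if c=='top' else(355,346,47,57)),('stamp',(192,178,26,22)if c=='top' else(304,126,17,22))]:
        a=W[int(rc[1]-rc[3]/2):int(rc[1]+rc[3]/2),int(rc[0]-rc[2]/2):int(rc[0]+rc[2]/2)].reshape(-1,3); a=a[a[:,2]>.02]; print(nme,np.round(np.nanmin(a,0),3),np.round(np.nanmax(a,0),3))
```

```text
top 6890 z 0.11859053427521216 ((589.60498046875, 30.19977569580078), (178.85552978515625, 268.8165283203125), 77.1843490600586) [[438.7085876464844, -27.186485290527344], [700.8285522460938, -86.8139877319336], [740.5013427734375, 87.5860366821289], [478.38140869140625, 147.21353149414062]]
handle 448 349.0 202.0 [[0.453, -0.111, 0.102], [0.548, -0.082, 0.113], [0.686, 0.14, 0.119]]
mug [ 0.625 -0.356  0.02 ] [ 0.71  -0.283  0.094]
st [ 0.405 -0.444  0.02 ] [ 0.526 -0.368  0.062]
stamp [0.588 0.336 0.02 ] [0.648 0.374 0.082]
side 4446 z 0.12039416642309264 ((589.85302734375, 27.41168212890625), (187.5965576171875, 269.9842529296875), 77.71257019042969) [[437.991455078125, -35.509403228759766], [701.791015625, -92.96638488769531], [741.714599609375, 90.332763671875], [477.9150390625, 147.7897491455078]]
handle 217 344.0 218.0 [[0.512, -0.115, 0.11], [0.563, -0.098, 0.115], [0.621, -0.058, 0.119]]
mug [ 0.615 -0.362  0.02 ] [ 0.715 -0.282  0.1  ]
st [ 0.406 -0.447  0.02 ] [ 0.527 -0.371  0.063]
stamp [0.591 0.335 0.02 ] [0.651 0.381 0.086]
```

```bash
python3 -m jog '[[[-0.87,-0.99,0],[0,0,-0.14]],[[-0.87,-0.99,0],[0,0,0]],[[-0.87,-0.99,0],[0,0,0]],[[-0.87,-0.99,0],[0,0,0]],[[-0.87,-0.99,0],[0,0,0]],[[-0.87,-0.99,0],[0,0,0]],[[-0.87,-0.99,0],[0,0,0]],[[-0.87,-0.99,0],[0,0,0]],[[-0.87,-0.99,0],[0,0,0]],[[-0.87,-0.99,0],[0,0,0]],[[-0.87,-0.99,0],[0,0,0]],[[-0.87,-0.99,0],[0,0,0]],[[-0.87,-0.99,0],[0,0,0]],[[-0.87,-0.99,0],[0,0,0]],[[-0.87,-0.99,0],[0,0,0]],[[-0.87,-0.99,0],[0,0,0]],[[-0.87,-0.99,0],[0,0,0]],[[-0.87,-0.99,0],[0,0,0]],[[-0.87,-0.99,0],[0,0,0]],[[-0.87,-0.99,0],[0,0,0]]]' 32 20
python3 -m jog '[[[-0.87,-0.99,0],[0,0,0]],[[-0.87,-0.99,0],[0,0,0]],[[-0.87,-0.99,0],[0,0,0]],[[-0.87,-0.99,0],[0,0,0]],[[-0.87,-0.99,0],[0,0,0]],[[-0.87,-0.99,0],[0,0,0]],[[0,0,0],[0,0,0]]]'
cat > w.py <<'E'
from h import *
import sys
s=sense(); p,d=camera('wrist'); save(sys.argv[1]+'.png',p); np.savez(sys.argv[1]+'.npz',p=p,d=d,tcp=s['tcp_pos'],ori=s['orientation'])
print(s['time_s'],s['tcp_pos'],s['orientation'],s['gripper_width'])
E
cat > hand.py <<'E'
from h import *
z=np.load('w1.npz'); s=dict(tcp_pos=z['tcp'],orientation=z['ori']); W=cloud('wrist',s,z['d']); p=z['p'].astype(int)
c=np.array([.5896,.030]); a=np.radians(77.2); ex=np.array([np.cos(a),np.sin(a)]); ey=np.array([-ex[1],ex[0]])
X=(W[...,:2]-c)@ex; Y=(W[...,:2]-c)@ey; Z=W[...,2]
m=(X<-.12)&(X>-.16)&(Z>.085)&(Z<.13)&(abs(Y)<.07)
print(m.sum(),np.percentile(X[m],[2,50,98]),np.percentile(Y[m],[2,50,98]),np.percentile(Z[m],[50,98]))
m2=m&(abs(Y)<.035); k=np.polyfit(Y[m2],X[m2],1); print('bar slope deg',np.degrees(k[0]),k[1],X[m2].min(),X[m2].max(),Z[m2].max())
t=c+ex*(k[1])
print('bar mid',t)
R=tcpT(s); print('delta tool units',R[:3,:3].T@(np.array([*t,.089])-R[:3,3])/.025)
E
python3 w.py w1; python3 hand.py
```

```text
time_s: 2.72
tcp_pos: [0.4722, 0.0754, 0.2189]
orientation: [180.0, 0.0, 167.2]
wrist_force: [-0.1, -0.5, -0.4]
gripper_width: 0.341
finger_force: 0.0
time_s: 3.3
tcp_pos: [0.5675, -0.1008, 0.2179]
orientation: [-179.9, -0.0, 167.0]
wrist_force: [0.4, 0.9, 0.1]
gripper_width: 0.341
finger_force: 0.0
3.3 [ 0.56752064 -0.10078314  0.21792986] [-1.79946616e+02 -2.51368249e-02  1.67028011e+02] 0.34120639144964116
2101 [-0.14102922 -0.13479691 -0.12104979] [-0.05103104  0.00795455  0.05573757] [0.11306932 0.11492715]
bar slope deg 0.042774063947922214 -0.13588889195880963 -0.14133751652620336 -0.13096082821372573 0.11587322693812147
bar mid [ 0.55949402 -0.10251197]
delta tool units [ 0.29508559 -0.13465381  5.15745195]
```

View pics/w1.png

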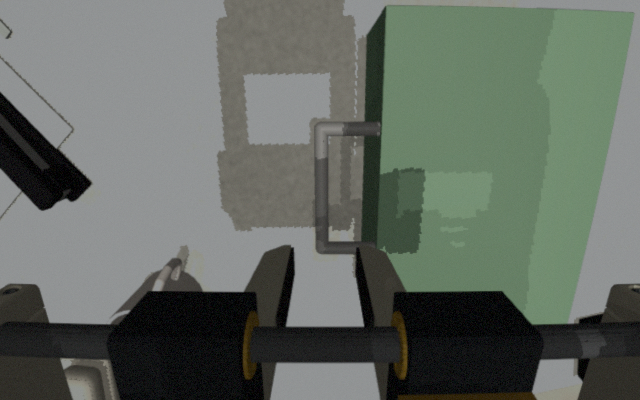

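The handle bar is at col ~322, between the fingers (inner edges at cols 290 and 360), so the measured point fits. Now I descend and grip.

```bash
python3 -m jog '[[[0.15,-0.07,0.86],[0,0,0]],[[0.15,-0.07,0.86],[0,0,0]],[[0,0,0.86],[0,0,0]],[[0,0,0.86],[0,0,0]],[[0,0,0.86],[0,0,0]],[[0,0,0.86],[0,0,0]],[[0,0,0],[0,0,0]],[[0,0,0],[0,0,0]]]' && python3 -m jog '[[[0,0,0],[0,0,0]],[[0,0,0],[0,0,0]],[[0,0,0],[0,0,0]],[[0,0,0],[0,0,0]]]' 4 15
python3 - <<'E'
import numpy as np
n=36; th=np.linspace(0,110,n+1)+2.5; r=.2252
p=np.c_[-np.cos(np.radians(th)),-np.sin(np.radians(th))]*r/.025  # tool y (box x), tool z (down)
for i,d in enumerate(np.diff(p,axis=0)): print(i,'[[0,%.2f,%.2f],[0,0,0]],'%tuple(d),end='')
E
```

```text
time_s: 4.02
tcp_pos: [0.5574, -0.0977, 0.0895]
orientation: [180.0, -0.1, 167.2]
wrist_force: [-0.0, -0.5, 0.1]
gripper_width: 0.343
finger_force: 0.0
time_s: 4.35
tcp_pos: [0.5581, -0.1008, 0.0911]
orientation: [-179.7, 0.1, 167.2]
wrist_force: [-8.5, -29.0, 5.3]
gripper_width: 0.123
finger_force: 15.0
0 [[0,0.03,-0.48],[0,0,0]],1 [[0,0.06,-0.48],[0,0,0]],2 [[0,0.08,-0.47],[0,0,0]],3 [[0,0.11,-0.47],[0,0,0]],4 [[0,0.13,-0.46],[0,0,0]],5 [[0,0.16,-0.45],[0,0,0]],6 [[0,0.18,-0.44],[0,0,0]],7 [[0,0.21,-0.43],[0,0,0]],8 [[0,0.23,-0.42],[0,0,0]],9 [[0,0.25,-0.41],[0,0,0]],10 [[0,0.27,-0.40],[0,0,0]],11 [[0,0.29,-0.38],[0,0,0]],12 [[0,0.31,-0.36],[0,0,0]],13 [[0,0.33,-0.35],[0,0,0]],14 [[0,0.35,-0.33],[0,0,0]],15 [[0,0.37,-0.31],[0,0,0]],16 [[0,0.38,-0.29],[0,0,0]],17 [[0,0.40,-0.27],[0,0,0]],18 [[0,0.41,-0.25],[0,0,0]],19 [[0,0.42,-0.22],[0,0,0]],20 [[0,0.44,-0.20],[0,0,0]],21 [[0,0.45,-0.18],[0,0,0]],22 [[0,0.45,-0.15],[0,0,0]],23 [[0,0.46,-0.13],[0,0,0]],24 [[0,0.47,-0.11],[0,0,0]],25 [[0,0.47,-0.08],[0,0,0]],26 [[0,0.48,-0.05],[0,0,0]],27 [[0,0.48,-0.03],[0,0,0]],28 [[0,0.48,-0.00],[0,0,0]],29 [[0,0.48,0.02],[0,0,0]],30 [[0,0.48,0.05],[0,0,0]],31 [[0,0.47,0.07],[0,0,0]],32 [[0,0.47,0.10],[0,0,0]],33 [[0,0.46,0.12],[0,0,0]],34 [[0,0.46,0.15],[0,0,0]],35 [[0,0.45,0.17],[0,0,0]],
```

```bash
python3 -m jog '[[[0,-0.17,0.04],[0,0,0]],[[0,0,0],[0,0,0]]]'; python3 -m jog '[[[0,0.03,-0.48],[0,0,0]],[[0,0.06,-0.48],[0,0,0]],[[0,0.08,-0.47],[0,0,0]],[[0,0.11,-0.47],[0,0,0]],[[0,0.13,-0.46],[0,0,0]],[[0,0.16,-0.45],[0,0,0]],[[0,0.18,-0.44],[0,0,0]],[[0,0.21,-0.43],[0,0,0]],[[0,0.23,-0.42],[0,0,0]]]'
```

```text
time_s: 4.52
tcp_pos: [0.558, -0.1016, 0.0908]
orientation: [179.8, 0.1, 167.2]
wrist_force: [-0.0, 12.7, 10.3]
gripper_width: 0.113
finger_force: 15.0
time_s: 5.27
tcp_pos: [0.5644, -0.0722, 0.1918]
orientation: [179.8, 0.1, 167.2]
wrist_force: [10.3, 11.5, -10.5]
gripper_width: 0.115
finger_force: 15.0
```

```bash
python3 -m jog '[[[0,0.25,-0.41],[0,0,0]],[[0,0.27,-0.40],[0,0,0]],[[0,0.29,-0.38],[0,0,0]],[[0,0.31,-0.36],[0,0,0]],[[0,0.33,-0.35],[0,0,0]],[[0,0.35,-0.33],[0,0,0]],[[0,0.37,-0.31],[0,0,0]],[[0,0.38,-0.29],[0,0,0]],[[0,0.40,-0.27],[0,0,0]]]'; python3 -m jog '[[[0,0.41,-0.25],[0,0,0]],[[0,0.42,-0.22],[0,0,0]],[[0,0.44,-0.20],[0,0,0]],[[0,0.45,-0.18],[0,0,0]],[[0,0.45,-0.15],[0,0,0]],[[0,0.46,-0.13],[0,0,0]],[[0,0.47,-0.11],[0,0,0]],[[0,0.47,-0.08],[0,0,0]],[[0,0.48,-0.05],[0,0,0]]]'
```

```text
time_s: 6.02
tcp_pos: [0.5801, -0.0013, 0.2698]
orientation: [-180.0, 0.0, 167.2]
wrist_force: [0.3, -0.8, 0.0]
gripper_width: 0.113
finger_force: 15.0
time_s: 6.77
tcp_pos: [0.6027, 0.0983, 0.3031]
orientation: [180.0, 0.0, 167.2]
wrist_force: [0.7, -0.9, 2.4]
gripper_width: 0.112
finger_force: 15.0
```

```bash
python3 -m jog '[[[0,0.48,-0.03],[0,0,0]],[[0,0.48,0],[0,0,0]],[[0,0.48,0.02],[0,0,0]],[[0,0.48,0.05],[0,0,0]],[[0,0.47,0.07],[0,0,0]],[[0,0.47,0.10],[0,0,0]],[[0,0.46,0.12],[0,0,0]]]'; python3 -m jog '[[[0,0.30,0.10],[0,0,0]],[[0,0.20,0.07],[0,0,0]],[[0,0,0],[0,0,0]]]'
```

```text
time_s: 7.35
tcp_pos: [0.6211, 0.1791, 0.2942]
orientation: [-180.0, -0.0, 167.2]
wrist_force: [1.5, -0.1, 0.4]
gripper_width: 0.111
finger_force: 15.0
time_s: 7.6
tcp_pos: [0.6238, 0.1911, 0.2899]
orientation: [180.0, -0.0, 167.2]
wrist_force: [2.0, 0.0, 0.0]
gripper_width: 0.111
finger_force: 15.0
```

```bash
python3 -m jog '[[[0,0.25,0.09],[0,0,0]],[[0,0,0],[0,0,0]],[[0,0,0],[0,0,0]]]'; python3 -m jog '[[[0,0,0],[0,0,0]],[[0,0,0],[0,0,0]],[[0,0,-0.5],[0,0,0]],[[0,0,-0.9],[0,0,0]],[[0,0,-0.9],[0,0,0]],[[0,-0.5,-0.3],[0,0,0]],[[0,-1,0],[0,0,0]],[[0,-1,0],[0,0,0]],[[0,-1,0],[0,0,0]],[[0,-1,0],[0,0,0]],[[0,-1,0],[0,0,0]],[[0,0,0],[0,0,0]]]' 40
python3 w.py w2
python3 - <<'E'
from h import *
p,d=camera('top'); s=sense(); W=cloud('top',s,d); np.savez('top2.npz',p=p,d=d); save('top2.png',p)
for c in ['top','wrist']:
  for l in ['cap','jar','holder','tape_roll','lid_handle']: print(c,l,[(np.round(r['rect']).tolist(),round(r['confidence'],2)) for r in recognise(c,l)][:2])
a=cv2.imread('pics/top2.png')[90:290,210:410]; b=cv2.imread('pics/w2.png')
cv2.imwrite('pics/tw2.png',cv2.resize(np.hstack([cv2.resize(a,(400,400)),b]),(800,308)))
E
```

```text
time_s: 7.85
tcp_pos: [0.625, 0.1962, 0.2879]
orientation: [-180.0, -0.0, 167.2]
wrist_force: [-0.3, 0.9, -1.4]
gripper_width: 0.111
finger_force: 15.0
time_s: 8.85
tcp_pos: [0.5936, 0.0583, 0.3541]
orientation: [-180.0, 0.1, 167.0]
wrist_force: [-0.0, -0.1, 0.1]
gripper_width: 0.431
finger_force: 0.0
8.85 [0.5935637  0.05834389 0.35405498] [-1.79959350e+02  6.52989687e-02  1.67037567e+02] 0.4306665454762927
top cap [([296.0, 195.0, 9.0, 19.0], 0.59), ([467.0, 242.0, 35.0, 50.0], 0.39)]
top jar [([298.0, 194.0, 11.0, 21.0], 0.3), ([255.0, 189.0, 36.0, 51.0], 0.22)]
top holder []
top tape_roll []
top lid_handle [([255.0, 189.0, 37.0, 52.0], 0.74)]
wrist cap [([305.0, 154.0, 48.0, 44.0], 0.89)]
wrist jar [([302.0, 145.0, 47.0, 42.0], 0.78)]
wrist holder [([304.0, 148.0, 52.0, 59.0], 0.83)]
wrist tape_roll [([303.0, 81.0, 34.0, 34.0], 0.85)]
wrist lid_handle [([466.0, 162.0, 203.0, 290.0], 0.95)]
```

View pics/tw2.png

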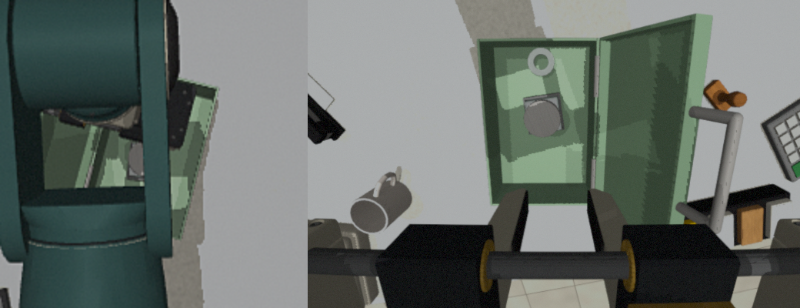

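```bash
cat > cap.py <<'E'
from h import *
import sys
z=np.load(sys.argv[1]+'.npz'); s=dict(tcp_pos=z['tcp'],orientation=z['ori']); W=cloud('wrist',s,z['d'])
c=np.array([.5896,.030]); a=np.radians(77.2); ex=np.array([np.cos(a),np.sin(a)]); ey=np.array([-ex[1],ex[0]])
Z=W[...,2]; X=(W[...,:2]-c)@ex; Y=(W[...,:2]-c)@ey
lo,hi=(float(v) for v in sys.argv[2:4]) if len(sys.argv)>3 else (.080,.094)
m=(Z>lo)&(Z<hi)&(abs(X)<.075)&(abs(Y)<.12)
n,l,st,_=cv2.connectedComponentsWithStats(m.astype(np.uint8)); k=1+np.argmax(st[1:,4]); m=l==k
cs,_=cv2.findContours(m.astype(np.uint8),cv2.RETR_EXTERNAL,cv2.CHAIN_APPROX_NONE); cs=max(cs,key=len)[:,0]
Q=W[cs[:,1],cs[:,0]]; zc=np.median(Z[m])
e=cv2.minEnclosingCircle((W[m][:,:2]*1000).astype(np.float32)); f=cv2.fitEllipse((Q[:,:2]*1000).astype(np.float32))
print('n',m.sum(),'z',zc,'circle',e,'ellipse',f)
cc=np.array(f[0])/1000; print('box xy',(cc-c)@ex,(cc-c)@ey)
m=(Z>.022)&(Z<.035)&(np.hypot(W[...,0]-cc[0],W[...,1]-cc[1])<.055)
if m.sum()>20: r=cv2.minAreaRect((W[m][:,:2]*1000).astype(np.float32)); print('holder',m.sum(),r)
R=tcpT(s); print('delta units to TCP z .059:',R[:3,:3].T@(np.array([*cc,.059])-R[:3,3])/.025)
print('joints',np.round(sense()['joint_pos'],1))
hinge=c+ex*.09
for nm in [0]:
  m=(X>.1)&(Z>.25)&(Z<.35)
  if m.sum()>50: print('handle X,Z', np.median(X[m])-.09, np.percentile(Z[m],98))
E
python3 cap.py w2
```

```text
n 1816 z 0.08783621374061859 circle ((575.4498291015625, 35.99195098876953), 30.305503845214844) ellipse ((575.2799682617188, 35.88041305541992), (58.437042236328125, 58.852684020996094), 85.43089294433594)
box xy 0.002561699476563446 0.015266966381030294
holder 300 ((575.70751953125, 35.54291915893555), (67.08863067626953, 67.59378814697266), 85.1739273071289)
delta units to TCP z .059: [ 0.52460958 -1.03131924 11.80234357]
joints [  3.6  -3.2  80.3  -0.  102.9 -73.7]
handle X,Z 0.06970780189087519 0.31400049094134935
```

Lid open: the handle leans past the hinge by 70 mm at 0.314 m high, which fits the stop. The cap is at (0.575, 0.036), top at 0.088 and 59 mm across, as expected. I turn the wrist 110° clockwise to leave room for unscrewing while descending above the cap.

```bash
python3 -m jog '[[[0.26,-0.52,0],[0,0,0]],[[0.26,-0.51,0],[0,0,0]],[[0,0,0.4],[0,0,1]],[[0,0,0.4],[0,0,1]],[[0,0,0.4],[0,0,1]],[[0,0,0.4],[0,0,1]],[[0,0,0.4],[0,0,1]],[[0,0,0.4],[0,0,1]],[[0,0,0.4],[0,0,1]],[[0,0,0.4],[0,0,1]],[[0,0,0.4],[0,0,1]],[[0,0,0.4],[0,0,1]],[[0,0,0.4],[0,0,1]],[[0,0,0.4],[0,0,1]],[[0,0,0.4],[0,0,1]],[[0,0,0.4],[0,0,1]],[[0,0,0.4],[0,0,1]],[[0,0,0.4],[0,0,1]],[[0,0,0.4],[0,0,1]],[[0,0,0.4],[0,0,1]]]' 78 40; python3 -m jog '[[[0,0,0.4],[0,0,1]],[[0,0,0.4],[0,0,1]],[[0,0,0.4],[0,0,1]],[[0,0,0.4],[0,0,1]],[[0,0,0],[0,0,0]],[[0,0,0],[0,0,0]]]'
python3 w.py w3; python3 cap.py w3
```

```text
time_s: 11.12
tcp_pos: [0.5755, 0.039, 0.173]
orientation: [180.0, 0.0, 76.9]
wrist_force: [-0.2, 0.2, -0.2]
gripper_width: 0.838
finger_force: 0.0
time_s: 11.62
tcp_pos: [0.5756, 0.0392, 0.1332]
orientation: [-180.0, 0.0, 57.3]
wrist_force: [0.3, -0.0, 0.4]
gripper_width: 0.841
finger_force: 0.0
11.6167 [0.57556471 0.03923209 0.1332486 ] [-1.79981605e+02  1.77175535e-02  5.73135903e+01] 0.8410118813462129
n 6346 z 0.08785163541580136 circle ((576.3076782226562, 36.4290657043457), 30.35313606262207) ellipse ((576.2449340820312, 36.44355773925781), (59.05777359008789, 59.17833709716797), 42.316890716552734)
box xy 0.00332463637913294 0.014450744443072327
holder 1010 ((575.89794921875, 36.21986770629883), (67.0481185913086, 67.1881332397461), 85.12828826904297)
delta units to TCP z .059: [-0.07826515  0.08409059  2.96994169]
joints [  1.4  -3.5 100.9  -0.   82.6  34. ]
```

View pics/w3.png

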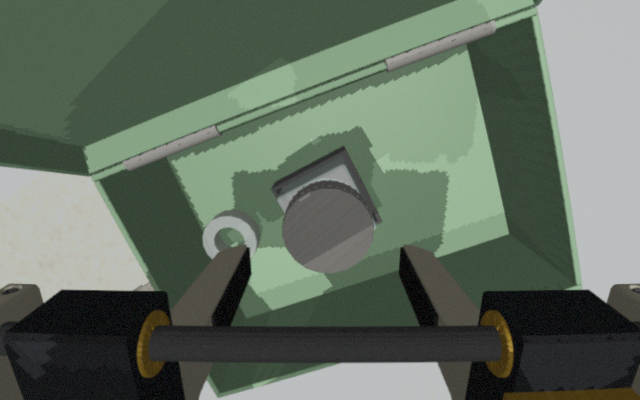

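The cap is at about (328, 228), centred between the fingers (inner edges ~250 and ~400). I descend and grip.

```bash
python3 -m jog '[[[-0.08,0.08,0.6],[0,0,0]],[[0,0,0.6],[0,0,0]],[[0,0,0.6],[0,0,0]],[[0,0,0.6],[0,0,0]],[[0,0,0.57],[0,0,0]],[[0,0,0],[0,0,0]],[[0,0,0],[0,0,0]]]'; python3 -m jog '[[[0,0,0],[0,0,0]],[[0,0,0],[0,0,0]],[[0,0,0],[0,0,0]],[[0,0,0],[0,0,0]],[[0,0,0],[0,0,0]]]' 55 20
```

```text
time_s: 12.25
tcp_pos: [0.5766, 0.0371, 0.059]
orientation: [-180.0, 0.0, 57.2]
wrist_force: [0.9, 0.1, 0.1]
gripper_width: 0.84
finger_force: 0.0
time_s: 12.67
tcp_pos: [0.5772, 0.0372, 0.0598]
orientation: [179.9, -0.0, 57.2]
wrist_force: [0.1, -0.8, 5.3]
gripper_width: 0.649
finger_force: 20.0
```

```bash
python3 -m jog '[[[0,0,0],[0,0,0]],[[0,0,0],[0,0,0]],[[0,0,0],[0,0,-0.5]],[[0,0,0],[0,0,-0.5]],[[0,0,0],[0,0,-0.5]],[[0,0,0],[0,0,-0.5]],[[0,0,0],[0,0,-0.5]],[[0,0,0],[0,0,-0.5]]]' 55 50
python3 - <<'E'
from station import *
s=sense(); print(s['torque'],s['wrist_force'])
E
python3 -m jog '[[[0,0,0],[0,0,-0.5]],[[0,0,0],[0,0,-0.5]],[[0,0,0],[0,0,-0.5]],[[0,0,0],[0,0,-0.5]],[[0,0,0],[0,0,-0.5]],[[0,0,0],[0,0,-0.5]]]'
python3 - <<'E'
from station import *
s=sense(); print(s['torque'],s['wrist_force'])
E
```

```text
time_s: 13.33
tcp_pos: [0.5768, 0.0374, 0.0598]
orientation: [180.0, -0.0, 72.3]
wrist_force: [-5.6, 2.2, 8.5]
gripper_width: 0.643
finger_force: 50.0
[ 0.29886877  1.00398864 -0.53256517] [-5.59521817  2.23018687  8.53842319]
time_s: 13.83
tcp_pos: [0.5766, 0.0375, 0.0598]
orientation: [-180.0, -0.0, 87.3]
wrist_force: [-7.2, 2.5, 10.2]
gripper_width: 0.643
finger_force: 50.0
[ 0.28102313  1.50690207 -0.54539548] [-7.17829649  2.53350871 10.20343287]
```

```bash
python3 -m jog '[[[0,0,0],[0,0,-0.5]],[[0,0,0],[0,0,-0.5]],[[0,0,0],[0,0,-0.5]],[[0,0,0],[0,0,-0.5]],[[0,0,0],[0,0,-0.5]],[[0,0,0],[0,0,-0.5]],[[0,0,0],[0,0,-0.5]],[[0,0,0],[0,0,-0.5]],[[0,0,0],[0,0,-0.5]],[[0,0,0],[0,0,-0.5]],[[0,0,0],[0,0,-0.5]],[[0,0,0],[0,0,-0.5]],[[0,0,0],[0,0,-0.5]],[[0,0,0],[0,0,-0.5]],[[0,0,0],[0,0,-0.5]],[[0,0,0],[0,0,0]]]'; python3 w.py w4
python3 - <<'E'
from station import *
s=sense(); print(s['torque'],s['wrist_force'])
E
```

```text
time_s: 15.17
tcp_pos: [0.5761, 0.0373, 0.0598]
orientation: [-179.9, -0.1, 124.8]
wrist_force: [-11.2, 0.8, 13.7]
gripper_width: 0.641
finger_force: 50.0
15.1667 [0.57605206 0.03731152 0.05980753] [-1.79930715e+02 -6.42233284e-02  1.24843513e+02] 0.6407972198993627
[-0.01774355  2.26584092 -0.29087698] [-13.22599725   0.3225044   14.83397625]
```

View pics/w4.png

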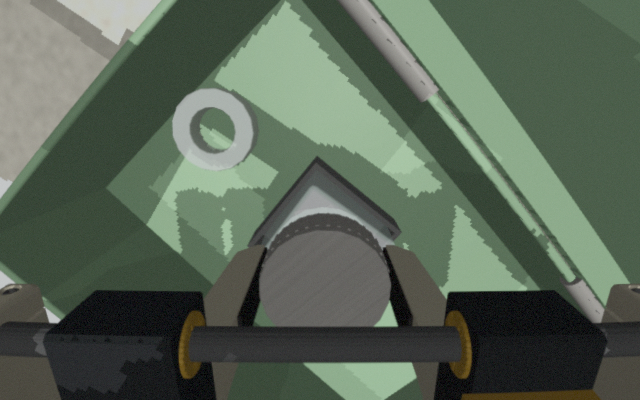

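The jar still sits square in its holder, apex at (318, 158), and the tape roll has not moved. The cap has turned about 68° with the gripper. Next I relieve the side load, then lift a little and check.

```bash
python3 -m jog '[[[0.04,-0.055,-0.04],[0,0,0]],[[0,0,0],[0,0,0]],[[0,0,-0.06],[0,0,0]],[[0,0,-0.06],[0,0,0]],[[0,0,-0.06],[0,0,0]],[[0,0,0],[0,0,0]]]'
python3 - <<'E'
from station import *
s=sense(); print(s['torque'],s['wrist_force'])
E
```

```text
time_s: 15.72
tcp_pos: [0.5752, 0.0372, 0.0648]
orientation: [180.0, 0.0, 124.7]
wrist_force: [-0.3, -1.3, -0.3]
gripper_width: 0.639
finger_force: 50.0
[-0.06303928  0.02136715 -0.01031515] [-0.27043649 -1.2649956  -0.26635437]
```

Wrist force is near zero, so only the cap is coming up. I continue the lift.

```bash
python3 -m jog '[[[0,0,-0.17],[0,0,0]],[[0,0,-0.17],[0,0,0]],[[0,0,-0.17],[0,0,0]],[[0,0,-0.17],[0,0,0]],[[0,0,-0.17],[0,0,0]],[[0,0,-0.17],[0,0,0]],[[0,0,-0.17],[0,0,0]],[[0,0,-0.17],[0,0,0]],[[0,0,-0.17],[0,0,0]],[[0,0,-0.17],[0,0,0]],[[0,0,0],[0,0,0]],[[0,0,0],[0,0,0]],[[0,0,0],[0,0,0]]]'; python3 w.py w5; python3 cap.py w5 .12 .15
python3 - <<'E'
from h import *
p,d=camera('side'); save('side5.png',p)
a=cv2.imread('pics/side5.png')[110:290,230:450]; b=cv2.imread('pics/w5.png')
cv2.imwrite('pics/sw5.png',cv2.resize(np.hstack([cv2.resize(a,(489,400)),b]),(800,283)))
E
```

```text
time_s: 16.8
tcp_pos: [0.575, 0.0372, 0.1067]
orientation: [-180.0, -0.0, 124.7]
wrist_force: [0.3, -0.1, -0.1]
gripper_width: 0.644
finger_force: 50.0
16.8 [0.57496622 0.03721027 0.1067006 ] [-1.79989588e+02 -7.80185359e-03  1.24689034e+02] 0.6437187983969743
n 14875 z 0.1348399632999865 circle ((570.0521240234375, 43.7314567565918), 45.611019134521484) ellipse ((572.9873046875, 39.83523941040039), (47.28289031982422, 78.50927734375), 124.49530029296875)
box xy 0.005910309672598232 0.018378841622361395
holder 1284 ((575.8379516601562, 35.93514633178711), (67.29779052734375, 67.43445587158203), 85.2659683227539)
delta units to TCP z .059: [ 0.13112528 -0.00498283  1.90804289]
joints [  1.2  -2.6 102.6   0.   80.  -33.5]
```

View pics/sw5.png

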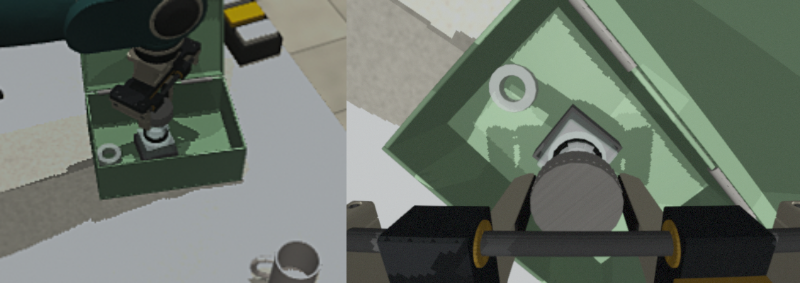

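The cap is held level with its rim about 28 mm above the jar's mouth. The jar is seated in its holder (side crop, about (155, 140)) and the lid is open.

```bash
python3 -c "
from station import *
print(sign_off())"
```

```text
the job is handed in; nothing more can be done
None
```

I swung the lid open onto its stop, unscrewed the cap about 68° with the jar still seated in its holder, and signed off at about 17 s with the arm holding the cap level about 28 mm above the jar's mouth; nothing touched the stapler, stamp, mug or tape roll that I could see, though I didn't re-measure them.

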